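# Unclamp the engraved letter opener and case it

## Robot

A 6-joint arm with a two-finger parallel gripper is mounted at the origin on the work surface. World frame = base frame: x ahead of the robot, y to its left, z up, the work surface at z = 0. Lengths are in m, angles in rad, forces in N, time in s.
With the tool pointing down it reaches from about 0.425 to 1.125 m from the base axis. Payload 14.9 kg.
Tool frame: the origin (TCP) lies on the centre line of the jaws, within the pads' length; the fingertips stand 17 mm ahead of it and the grasp point (between the pads) lies 2 mm behind it; x points along the fingers, y is the direction in which the jaws open and shut, and the axes are right-handed (so a half turn about x gives the same grasp; the last joint's range is limited). The gripper opens to 91 mm and grips with 3 to 60 N. Pads are 32 mm wide; open, the fingers measure 118 mm over their backs; the gripper's body (76 mm by 178 mm) begins 60 mm behind the grasp point.
Start: joints at [-1.235, 0.379, 1.734, -0, 1.028, -0.033], TCP at [0.252, -0.653, 0.231] pointing down, gripper open.
Joint ranges: [-2.77, 2.77], [-0.74, 2.19], [0, 2.66], [-1.06, 4.2], [0.31, 2.87], [-3.08, 3.08]. Speed limits (rad/s): [1.89, 1.89, 2.39, 3.14, 3.14, 3.14].

## Interface

Orientations are given as a unit quaternion [x, y, z, w].
In Python, from rig import manip gives the robot as it stands. The module is installed in compiled form; this text tells all that it offers.
- The arm moves only by the tool step_arm, never from a script. Its argument "increments" is a list of rows, each a list of 4 numbers: the shift along the tool's x, y, z in mm, then the turn about the tool's x in rad. A call has 1 to 12 rows; each row shifts and turns the commanded pose from where the row before left it, along the tool's axes as they then stand; what a row does not reach is not made up. A row lasts 1/10 s, in which the tool goes at most 50 mm and 8.59 degrees, less where a joint would pass 70% of its speed; a pose out of reach is approached as far as the arm can. A call with a gripper value outside its range is refused whole. "gripper" is the opening, from 0 (shut) to 1 (fully open), set as the call begins (left out, the last holds). The fingers move at their own pace and stop on an object; "newtons" is the grip in N (left out, the last holds). Time passes only in rows, so rows that do not move let the fingers close. It gives the time, the measured TCP pose, the force and the opening at its end, in the units of the state.
- manip.sense(): the state, without advancing time (a new reading comes with each control period).
- manip.read_camera(name): name is "side" or "top" or "wrist"; returns a dict with "pixels" (480x640x3 uint8, red, green, blue), "K" (3x3 intrinsics, pixels), "extrinsics" (4x4, takes a point from camera to world coordinates). Camera axes: x right, y down, z forward; pixel columns grow to the right and rows downward; lengths in m; the calibration is good to about 2 mm. A picture is of the moment at which its call begins. There is no depth.
- manip.hand_in(): hands the job in, once; it reports no verdict.
The state is a dict: "time_s": time; "joint_positions": joint angles; "qvel": joint speeds; "joint_efforts": joint torques, N m; "eef_pos": TCP position; "tool_rot": TCP orientation; "ft_force": force on the tool from outside, world axes, zero at the start; "torque": the same for the moment, N m; "gripper_width": opening from 0.0 (shut) to 1.0 (fully open).
Only numpy, scipy, OpenCV 4.12 (cv2) and the standard library are available. Lean on these libraries where they do the work, as an engineer would, in place of code of your own. Each camera call takes 0.05 s, during which the arm holds its last target.

## Task

The letter opener in the engraving fixture is finished. Lift the fixture's sprung hold-down arm until it stays up by itself, then take the letter opener out and press it fully home in its matching empty cutout in the presentation case, same side up. Leave the arm standing open for the next piece, and do not disturb the tape dispenser, card terminal, pen pot or card box.

Things in the scene. Friction and masses are not known exactly. Their poses are not given: they have to be found in the camera images.
- jig: Engraving fixture, fixed: aluminium plate 180 x 250 x 12 mm. Origin on the counter; plate x -65..115, y -125..125 mm; -x is its front, roughly towards the robot. The arm's hinge ears and its pair of coil springs stand at x 40..115, y within +-41, up to z 80 mm. A blade rest 12 mm wide at x = -30, y 62..108, top z 35.5 mm, and an end stop at y -51..-60, top z 38 mm.
- jig_rest (a point): Middle of the top of the black handle rest (22 mm wide in x, y within +-36 mm of it) on which the opener lies along y: x = -30, y = 0, z = 30 mm in the fixture's frame. Four locating cheeks at y = +-31..43 mm stand 15.5 to 21.5 mm either side of it in x, 8 mm higher; between them (y within +-31) both sides of the handle are free down to the plate.
- clamp (a joint): Angle of the sprung hold-down arm (rad). About 0 = shut, its rubber foot pressing on the opener's handle with about 10 N; grows as the front end lifts up and back about the hinge, to a stop at 1.92 (upright, leaning back). Over-centre spring: below about 1.0 it snaps shut, above that it carries the arm on to the stop and holds it. Lifting the cross-bar takes 6 to 10 N at first, then less.
- clamp_bar (a point): Middle of the arm's cross-bar, a round bar 12 mm thick, 100 mm long, parallel to the fixture's y; moves with the arm. Shut: x = -85, y = 0, z = 68 mm in the fixture's frame, open space below down to the counter. The arm behind it is a strip 22 x 8 mm, 170 mm from bar to hinge; its foot, 24 mm across, is 55 mm behind the bar.
- clamp_hinge (a point): Point on the arm's hinge axis (parallel to the fixture's y), fixed: x = 85, y = 0, z = 62 mm in the fixture's frame.
- opener: Letter opener, loose, 190 mm long, about 170 g: brass handle 28 (x) x 90 (y, -45..45) x 16 mm (z), flat steel blade 18 mm wide, 4 mm thick, y 45..145 mm, z 6..10 mm, narrowing at the tip. Origin: centre of the handle's underside; +y along the blade, z up. Centre of mass about y = 13 mm. It starts in the fixture, underside at z = 30 mm.
- opener_tip (a point): Tip of the opener's blade (x = 0, y = 145, z = 8 mm in its frame).
- case: Presentation case, fixed, 150 (x) x 250 (y) x 37 mm, in its upturned lid (159 x 259 x 20 mm). Origin on the counter at its centre. Rigid dark insert, surface z = 35 mm (rim 2 mm higher). Three cutouts along y: the front one (x = -35 mm) is empty and shaped like the opener; pen and seal already lie in the others (x = 12 and 46 mm, up to z = 47 mm).
- case_home (a point): Where the opener's origin lies when fully home: x = -35, y = -47, z = 22 mm in the case's frame (axes as the case's; blade towards +y). Cutout 13 mm deep, 32 x 94 mm for the handle with a 3 mm bevel, 23 mm wide for the blade. Sprung rubber pads at mid-length leave 26 mm for the 28 mm handle: press with 5 to 12 N. Home, the handle stands 3 mm proud.
- case_tip (a point): Where the tip of the opener's blade comes to lie when fully home.
- tape: Bystander: black desk tape dispenser 150 (x) x 62 x 80 mm high, loose, 0.9 kg, to be left alone. Origin: centre of its underside.
- terminal: Bystander: dark card terminal 165 (x) x 78 x 36 mm, lying loose, to be left alone. Origin: centre of its underside.
- pot: Bystander: white pot 74 mm across and 85 mm high with pens standing up to 160 mm, loose, to be left alone. Origin: centre of its underside.
- cardbox: Bystander: box of cards with a clear lid, 122 (x) x 169 (y) x 48 mm, loose, to be left alone. Origin: centre of its underside.

How it is judged:
On the way:
1. the hold-down arm has been lifted and stands open at its stop while the letter opener still lies in the fixture (value of joint clamp above 1.7 rad and distance of opener from where it was at the start of the episode below 0.02 m), for 0.3 s.
At the end, for the whole second after the job is handed in: The arm stands open at its stop (joint above 1.7); the letter opener lies at rest, same side up, fully home in its cutout: handle within 4 mm sideways and 3 mm in height of home, tilted less than 0.06 rad, blade tip within 10 mm of its place (value of joint clamp above 1.7 rad and x of opener in the frame of case_home between -0.004 and 0.004 m and z of opener in the frame of case_home between -0.003 and 0.003 m and distance between opener_tip and case_tip below 0.01 m and angle between opener's own z axis and vertical below 0.06 rad and linear speed of opener below 0.02 m/s); the robot touches nothing.
It fails at once if a bystander is disturbed: the tape dispenser, card terminal, pen pot or card box is moved more than 20 mm (distance of any of tape, terminal, pot, cardbox from where it was at the start of the episode above 0.02 m).
It fails at once if the pen pot is tipped over (angle between pot's own z axis and vertical above 0.4 rad).
It also fails if it takes over 64 s, if anything falls off the work surface, if the arm or the gripper's body presses on something with over 40 N, if the wrist force passes 120 N, or if a joint passes its speed limit or range.

## Working session

There is one attempt and no reset: what is moved stays moved. The work goes in short steps, Python scripts to look and compute and a tool call to move; the robot and the scene stay as the last step left them, time stands still between calls to the robot, and variables do not carry over. Pictures are saved under pics/ and viewed, and the job is handed in when it is done.

Besides the shell and the picture viewer there is one more tool, called after "Request:" by a JSON object that holds its "op" and its "data". step_arm: Moves the arm, as the interface text tells. Its arguments: {"type":"object","properties":{"increments":{"type":"array","items":{"type":"array","items":{"type":"number"}}},"gripper":{"type":"number"},"newtons":{"type":"number"}},"required":["increments"]}

```bash
mkdir -p pics; ls
python3 - <<'E'
from rig import manip
import cv2
s=manip.sense(); print({k:(v if not hasattr(v,'tolist') else v.tolist()) for k,v in s.items()})
for n in ["side","top","wrist"]:
    c=manip.read_camera(n); cv2.imwrite(f"pics/{n}0.png",c["pixels"][:,:,::-1]); print(n,c["K"],c["extrinsics"])
E
```

```text
pics
{'time_s': 0.0, 'joint_positions': [-1.23529207151394, 0.3793958724467503, 1.7347764345253767, -1.2728864196129882e-05, 1.02848785962544, -0.033282890258333454], 'qvel': [-0.00048671031189393256, 8.750211489725701e-05, 0.0018392460635850523, 0.00041252058098474815, -0.0006501152986702312, 0.0005126622780025742], 'joint_efforts': [-0.0019968050764873624, -76.37235403060913, -43.436572551727295, 0.06489525781944394, 0.04220716073177755, -7.811810974089894e-05], 'eef_pos': [0.2522195991974802, -0.6525823043348191, 0.23029926771713002], 'tool_rot': [-0.69505848781727, -0.13002313431158022, 0.6951797383947664, -0.129278050659602], 'ft_force': [-0.32292408811828, 0.25512004292403634, -0.05484848768576763], 'torque': [-0.009773286196977225, 0.05389774530627691, -0.01982296910566036], 'gripper_width': 1.000342391142079}
side [[439.16809986   0.         324.26973469]
 [  0.         439.16809986 244.12307347]
 [  0.           0.           1.        ]] [[-0.80480409 -0.33049221  0.4930165  -0.05217617]
 [-0.59349973  0.43835624 -0.67498287  0.82704695]
 [ 0.00695972 -0.83583414 -0.54893793  0.75301577]
 [ 0.          0.          0.          1.        ]]
top [[521.31122462   0.         324.50364014]
 [  0.         521.31122462 240.72139912]
 [  0.           0.           1.        ]] [[ 0.01986879 -0.98743577  0.15676682  0.37318915]
 [-0.99969679 -0.01733984  0.01748318 -0.0043179 ]
 [-0.0145452  -0.15706666 -0.98748089  1.4593147 ]
 [ 0.          0.          0.          1.        ]]
wrist [[332.4011183    0.         317.69583652]
 [  0.         332.4011183  242.88698943]
 [  0.           0.           1.        ]] [[ 0.35985536 -0.90653535 -0.22067575  0.31449673]
 [-0.93300699 -0.35000974 -0.083613   -0.63042069]
 [-0.00144052  0.2359806  -0.9717567   0.38397757]
 [ 0.          0.          0.          1.        ]]
```

View pics/top0.png

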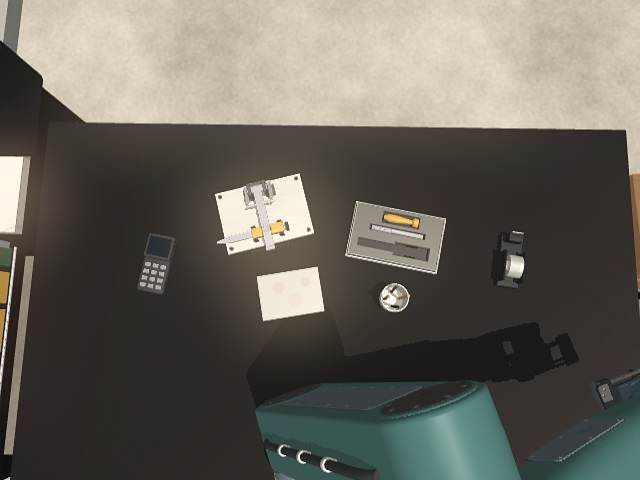

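View pics/side0.png

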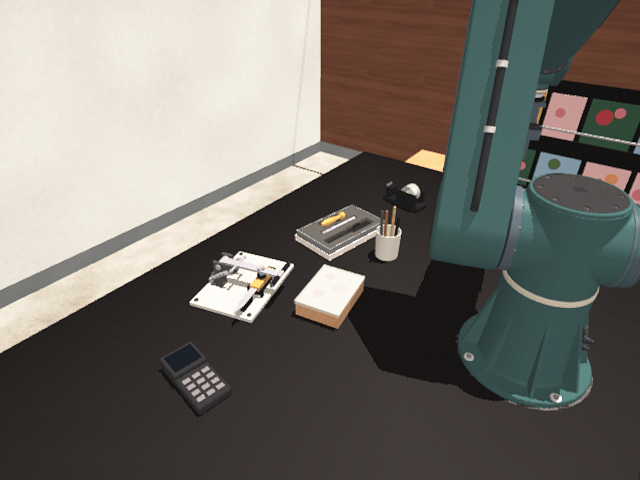

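View pics/wrist0.png

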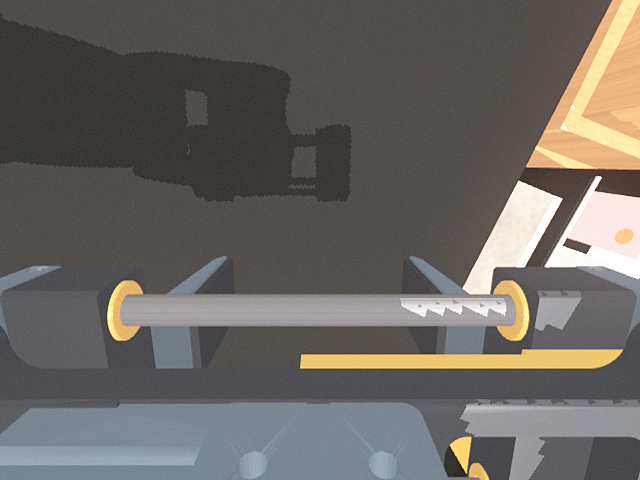

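The top view shows the fixture around (265,213), the case around (396,237), the card box at (291,293), the pot at (394,297), the terminal at (156,263) and the tape at (510,260). I'll zoom in for corners.

Run:
```python
import cv2
im=cv2.imread("pics/top0.png")
cv2.imwrite("pics/top0a.png",cv2.resize(im[165:265,200:330],None,fx=6,fy=6,interpolation=cv2.INTER_CUBIC))
cv2.imwrite("pics/top0b.png",cv2.resize(im[190:320,335:455],None,fx=4.5,fy=4.5,interpolation=cv2.INTER_CUBIC))
```

```text
(no output)
```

View pics/top0a.png

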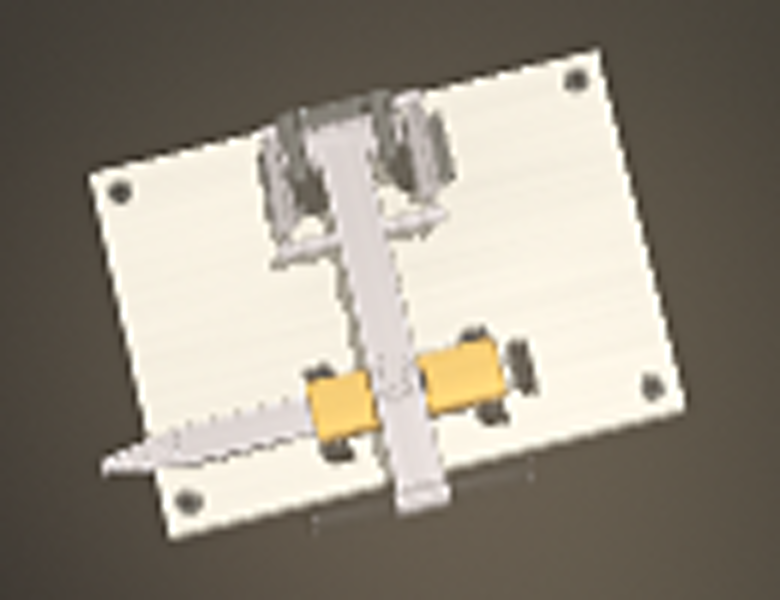

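View pics/top0b.png

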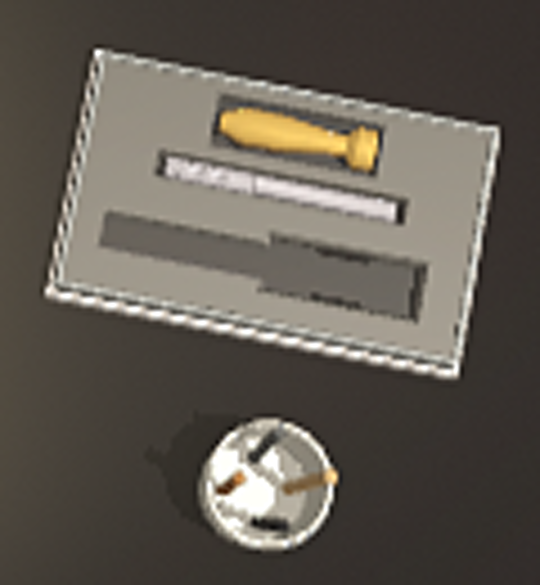

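```bash
cat > h.py <<'E'
import numpy as np, cv2
from rig import manip
from scipy.optimize import least_squares
from scipy.spatial.transform import Rotation as R
def ray(c,px,z):
    K,E=c["K"],c["extrinsics"]; d=E[:3,:3]@np.linalg.solve(K,[px[0],px[1],1.]); o=E[:3,3]
    return o+d*(z-o[2])/d[2]
def proj(c,p):
    K,E=c["K"],c["extrinsics"]; q=K@(E[:3,:3].T@(np.asarray(p)-E[:3,3])); return q[:2]/q[2]
def T2(p,l):
    x,y,t=p; return np.array([x+np.cos(t)*l[0]-np.sin(t)*l[1], y+np.sin(t)*l[0]+np.cos(t)*l[1], l[2] if len(l)>2 else 0])
def fit(loc,w,p0):
    f=lambda p: np.concatenate([(T2(p,l)-q)[:2] for l,q in zip(loc,w)])
    r=least_squares(f,p0); return r.x, r.fun.reshape(-1,2)
E
python3 - <<'E'
from h import *
c=manip.read_camera("top")
def pts(a,f,o): return [((x+.5)/f-.5+o[0],(y+.5)/f-.5+o[1]) for x,y in a]
jp=pts([(90,175),(598,48),(685,408),(170,538)],6,(200,165))
w=[ray(c,p,.012) for p in jp]
loc=[(.115,.125),(.115,-.125),(-.065,-.125),(-.065,.125)]
p,r=fit(loc,w,[.6,.1,0]); print("jig",p,(r*1e3).round(1).tolist())
op=pts([(308,382),(495,338),(507,398),(320,440)],6,(200,165))
w=[ray(c,q,.046) for q in op]
lo=[(-.016,.045),(-.016,-.045),(-.044,-.045),(-.044,.045)]
p2,r=fit(lo,w,p); print("opener-as-jig",p2,(r*1e3).round(1).tolist())
bar=[ray(c,q,.068) for q in pts([(315,520),(533,475)],6,(200,165))]; print("bar",bar, T2(p,(-.085,.05)),T2(p,(-.085,-.05)))
cp=pts([(272,233),(427,262),(415,322),(258,290),(106,211),(99,246)],4.5,(335,190))
w=[ray(c,q,.035) for q in cp]
lo=[(-.018,.001),(-.018,-.095),(-.052,-.095),(-.052,.001),(-.0235,.1),(-.0465,.1)]
pc,r=fit(lo,w,[.55,-.1,0]); print("case",pc,(r*1e3).round(1).tolist())
cp=pts([(97,48),(499,127),(458,375),(46,292)],4.5,(335,190))
w=[ray(c,q,z) for q,z in zip(cp,(.037,.037,.02,.02))]
lo=[(.075,.125),(.075,-.125),(-.0795,-.1295),(-.0795,.1295)]
p3,r=fit(lo,w,pc); print("case rim",p3,(r*1e3).round(1).tolist())
print("home",T2(pc,(-.035,-.047)), T2(p,(-.03,0)), T2(p,(-.085,0)))
for n,px,z in [("cardboxTL",(257,277),.048),("TR",(318,267),.048),("BR",(324,313),.048),("BL",(263,321),.048),("pot",(394,297),.085)]: print(n,ray(c,px,z).round(3))
E
```

```text
jig [0.65557202 0.18846328 0.2657242 ] [[0.2, 0.8], [-0.5, 0.2], [0.0, -1.3], [0.3, 0.3]]
opener-as-jig [0.6552671  0.18590157 0.24620613] [[-0.1, 1.0], [-0.2, -0.8], [0.6, -1.1], [-0.3, 0.9]]
bar [array([0.56185912, 0.21523743, 0.068     ]), array([0.58406603, 0.11768789, 0.068     ])] [0.5604249  0.21438672 0.        ] [0.58668571 0.11789646 0.        ]
case [ 0.61772058 -0.17642727 -0.18327286] [[-0.7, 1.7], [-1.9, 1.9], [1.8, 0.4], [1.3, -0.6], [0.1, -1.8], [-0.7, -1.7]]
case rim [ 0.61847353 -0.17647738 -0.18024801] [[-0.3, -1.6], [0.7, 0.4], [-0.0, -0.2], [-0.4, 1.4]]
home [ 0.57474106 -0.21626143  0.        ] [0.62662495 0.18058504 0.        ] [0.57355531 0.16614159 0.        ]
cardboxTL [0.494 0.202 0.048]
TR [0.525 0.037 0.048]
BR [0.401 0.018 0.048]
BL [0.376 0.181 0.048]
pot [ 0.445 -0.165  0.085]
```

The plate, opener and bar fits agree to about 1–2 mm. Next I'll check pen clearance, since the gripper body passes near the pot, and the tool axes.

Run:
```python
from h import *
s=manip.sense(); M=R.from_quat(s["tool_rot"]).as_matrix(); print("tool axes cols\n",M.round(3))
c=manip.read_camera("top"); sd=manip.read_camera("side")
g=T2([0.618,-.1764,-.182],(-.035,-.037)); a=-.182
for q in [(280,435),(228,485),(333,477),(270,525),(285,490)]:
    px=((q[0]+.5)/4.5-.5+335,(q[1]+.5)/4.5-.5+190)
    for z in (.16,.12):
        p=ray(c,px,z); d=p-g; print(q,z,p.round(3),"jaw,lat",(d[0]*np.cos(a)+d[1]*np.sin(a)).round(3),(-d[0]*np.sin(a)+d[1]*np.cos(a)).round(3),"side px",proj(sd,p).round(0))
im=sd["pixels"][:,:,::-1]
cv2.imwrite("pics/pot.png",cv2.resize(im[195:270,360:420],None,fx=8,fy=8,interpolation=cv2.INTER_CUBIC))
```

```text
tool axes cols
 [[-0.     0.36  -0.933]
 [ 0.001 -0.933 -0.36 ]
 [-1.    -0.001 -0.   ]]
(280, 435) 0.16 [ 0.468 -0.163  0.16 ] jaw,lat -0.115 0.023 side px [382. 205.]
(280, 435) 0.12 [ 0.471 -0.168  0.12 ] jaw,lat -0.111 0.018 side px [381. 217.]
(228, 485) 0.16 [ 0.44  -0.135  0.16 ] jaw,lat -0.148 0.046 side px [386. 212.]
(228, 485) 0.12 [ 0.442 -0.139  0.12 ] jaw,lat -0.145 0.042 side px [385. 224.]
(333, 477) 0.16 [ 0.445 -0.192  0.16 ] jaw,lat -0.132 -0.01 side px [394. 204.]
(333, 477) 0.12 [ 0.448 -0.198  0.12 ] jaw,lat -0.129 -0.015 side px [393. 215.]
(270, 525) 0.16 [ 0.419 -0.158  0.16 ] jaw,lat -0.164 0.019 side px [397. 211.]
(270, 525) 0.12 [ 0.42  -0.162  0.12 ] jaw,lat -0.162 0.015 side px [396. 223.]
(285, 490) 0.16 [ 0.438 -0.166  0.16 ] jaw,lat -0.144 0.015 side px [392. 208.]
(285, 490) 0.12 [ 0.44  -0.171  0.12 ] jaw,lat -0.141 0.01 side px [391. 219.]
```

View pics/pot.png

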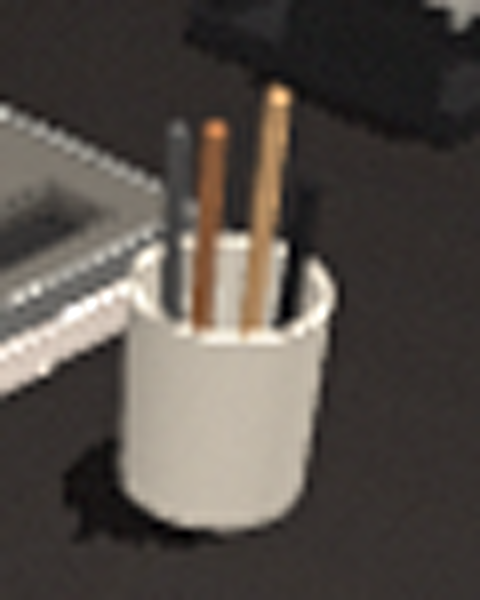

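Request:
{"op": "step_arm", "data": {"increments": [[-7, 0, 0, -0.1465], [-7, 0, 0, -0.1465], [-7, 0, 0, -0.1465], [-7, 0, 0, -0.1465], [-7, 0, 0, -0.1465], [-7, 0, 0, -0.1465], [-7, 0, 0, -0.1465], [-7, 0, 0, -0.1465], [-7, 0, 0, -0.1465], [-7, 0, 0, -0.1465]], "gripper": 0.44}}

```text
time_s: 1.3
eef_pos: [0.2523, -0.6529, 0.3011]
tool_rot: [0.428, 0.563, -0.428, 0.562]
ft_force: [0.5, 0.2, -0.3]
gripper_width: 0.443
```

Request:
{"op": "step_arm", "data": {"increments": [[0, 24, -31, 0], [0, 24, -31, 0], [0, 24, -31, 0], [0, 24, -31, 0], [0, 24, -31, 0], [0, 24, -31, 0], [0, 24, -31, 0], [0, 24, -31, 0], [0, 24, -31, 0], [0, 24, -31, 0], [0, 24, -31, 0], [0, 24, -31, 0]]}}

```text
time_s: 2.5
eef_pos: [0.4341, -0.2174, 0.3011]
tool_rot: [0.43, 0.561, -0.43, 0.561]
ft_force: [0.3, -0.2, -1.0]
gripper_width: 0.436
```

Request:
{"op": "step_arm", "data": {"increments": [[0, 24, -31, 0], [0, 24, -31, 0], [0, 24, -31, 0], [0, 24, -31, 0], [0, 24, -31, 0], [0, 24, -31, 0], [0, 24, -31, 0], [0, 24, -31, 0], [0, 24, -31, 0], [0, 18, -25, 0], [0, 0, 0, 0]]}}

```text
time_s: 3.6
eef_pos: [0.5815, 0.1383, 0.3009]
tool_rot: [0.43, 0.562, -0.429, 0.562]
ft_force: [-0.3, -0.2, -0.9]
gripper_width: 0.436
```

Run:
```python
from h import *
s=manip.sense(); print(s["eef_pos"],R.from_quat(s["tool_rot"]).as_matrix().round(3).tolist(),s["joint_positions"])
for n in ["wrist","top"]:
    c=manip.read_camera(n); cv2.imwrite(f"pics/{n}1.png",c["pixels"][:,:,::-1])
np.savez("wrist1.npz",K=c["K"],E=c["extrinsics"])
```

```text
[0.58147276 0.13830692 0.30085165] [[0.0, 0.965, 0.262], [0.0, 0.262, -0.965], [-1.0, 0.0, -0.0]] [ 1.94360934e-01  1.41542452e-01  1.89996448e+00  4.34140051e-04
  1.09973821e+00 -7.13460995e-02]
```

View pics/wrist1.png

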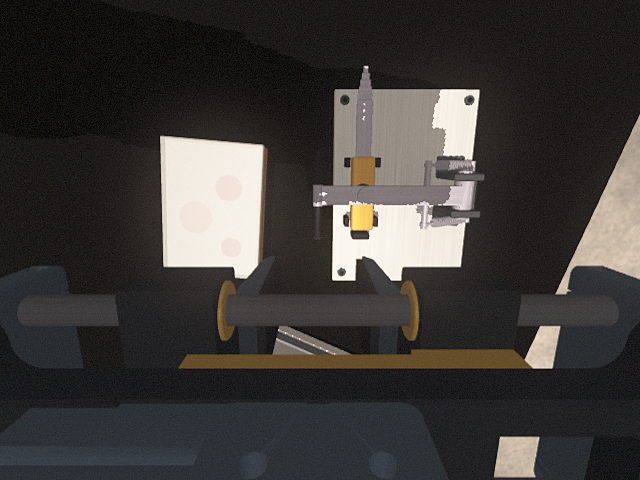

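The bar sits at column ~318, exactly mid-jaw. Descending onto it.

Request:
{"op": "step_arm", "data": {"increments": [[30, 0, 3, 0], [30, 0, 0, 0], [30, 0, 0, 0], [30, 0, 0, 0], [30, 0, 0, 0], [25, 0, 0, 0], [20, 0, 0, 0], [15, 0, 0, 0], [15, 0, 0, 0], [10, 0, 0, 0], [0, 0, 0, 0]]}}

```text
time_s: 4.8
eef_pos: [0.5809, 0.1323, 0.0649]
tool_rot: [0.43, 0.562, -0.431, 0.561]
ft_force: [0.1, -0.4, 0.2]
gripper_width: 0.436
```

Request:
{"op": "step_arm", "data": {"increments": [[0, 0, 0, 0], [0, 0, 0, 0], [0, 0, 0, 0], [0, 0, 0, 0], [0, 0, 0, 0]], "gripper": 0, "newtons": 30}}

```text
time_s: 5.3
eef_pos: [0.5829, 0.133, 0.0666]
tool_rot: [0.431, 0.56, -0.429, 0.562]
ft_force: [7.8, 3.2, -5.6]
gripper_width: 0.121
```

Run:
```python
import numpy as np
a=np.linspace(0,1.92,25)+.035; x=-170.1*np.cos(a); z=170.1*np.sin(a)
# rounded cumulatively
X=np.round(np.diff(np.round(x-x[0],1)),1); Z=np.round(np.diff(np.round(z-z[0],1)),1)
print([[round(-float(q),1),float(p),0,0] for p,q in zip(X,Z)])
```

```text
[[-13.6, 1.0, 0, 0], [-13.4, 2.1, 0, 0], [-13.2, 3.2, 0, 0], [-13.0, 4.2, 0, 0], [-12.5, 5.2, 0, 0], [-12.1, 6.3, 0, 0], [-11.6, 7.1, 0, 0], [-10.9, 8.1, 0, 0], [-10.3, 8.9, 0, 0], [-9.5, 9.7, 0, 0], [-8.8, 10.5, 0, 0], [-7.8, 11.1, 0, 0], [-7.0, 11.7, 0, 0], [-6.0, 12.2, 0, 0], [-4.9, 12.6, 0, 0], [-4.0, 13.1, 0, 0], [-2.9, 13.2, 0, 0], [-1.9, 13.5, 0, 0], [-0.7, 13.6, 0, 0], [0.3, 13.6, 0, 0], [1.4, 13.5, 0, 0], [2.5, 13.4, 0, 0], [3.6, 13.1, 0, 0], [4.6, 12.9, 0, 0]]
```

Request:
{"op": "step_arm", "data": {"increments": [[-13.5, 1, 0, 0], [-13.5, 2, 0, 0], [-13, 3, 0, 0], [-13, 4.5, 0, 0]]}}

```text
time_s: 5.7
eef_pos: [0.5926, 0.1356, 0.1197]
tool_rot: [0.431, 0.561, -0.429, 0.562]
ft_force: [10.0, 3.1, -11.7]
gripper_width: 0.127
```

Request:
{"op": "step_arm", "data": {"increments": [[-12.5, 5, 0, 0], [-12, 6.5, 0, 0], [-11.5, 7, 0, 0], [-11, 8, 0, 0], [-10.5, 9, 0, 0], [-9.5, 9.5, 0, 0], [-9, 10.5, 0, 0], [-8, 11, 0, 0]]}}

```text
time_s: 6.5
eef_pos: [0.655, 0.1524, 0.2045]
tool_rot: [0.429, 0.562, -0.431, 0.561]
ft_force: [-9.2, -2.1, 7.0]
gripper_width: 0.126
```

Request:
{"op": "step_arm", "data": {"increments": [[-7, 11.5, 0, 0], [-6, 12, 0, 0], [-5, 12.5, 0, 0], [-4, 13, 0, 0], [-3, 13.5, 0, 0], [-2, 13.5, 0, 0], [-0.5, 13.5, 0, 0], [0.5, 13.5, 0, 0]]}}

```text
time_s: 7.3
eef_pos: [0.7564, 0.1797, 0.2306]
tool_rot: [0.43, 0.561, -0.43, 0.561]
ft_force: [1.0, -0.2, -4.2]
gripper_width: 0.122
```

Request:
{"op": "step_arm", "data": {"increments": [[1.5, 13.5, 0, 0], [2.5, 13.5, 0, 0], [3.5, 13, 0, 0], [4, 11, 0, 0], [0, 0, 0, 0]]}}

```text
time_s: 7.8
eef_pos: [0.8063, 0.1931, 0.2181]
tool_rot: [0.431, 0.561, -0.43, 0.562]
ft_force: [4.5, -0.0, -1.5]
gripper_width: 0.121
```

Request:
{"op": "step_arm", "data": {"increments": [[0, 0, 0, 0], [0, 0, 0, 0], [0, 0, 0, 0], [-10, 0, 0, 0], [-20, 0, 0, 0], [-30, 0, 0, 0], [-30, 0, 0, 0]], "gripper": 0.44}}

```text
time_s: 8.5
eef_pos: [0.8045, 0.1927, 0.3115]
tool_rot: [0.43, 0.561, -0.43, 0.561]
ft_force: [-0.5, 0.6, 0.1]
gripper_width: 0.441
```

```bash
python3 - <<'E'
from h import *
s=manip.sense(); print(s["eef_pos"],s["ft_force"])
for n in ["side","top"]:
    c=manip.read_camera(n); cv2.imwrite(f"pics/{n}2.png",c["pixels"][:,:,::-1])
E
python3 - <<'E'
import cv2
a=cv2.imread("pics/side2.png"); cv2.imwrite("pics/side2a.png",cv2.resize(a[200:340,160:320],None,fx=4,fy=4,interpolation=cv2.INTER_CUBIC))
E
```

```text
[0.80454243 0.19272153 0.31146509] [-0.48423715  0.61990238  0.14659585]
```

View pics/side2a.png

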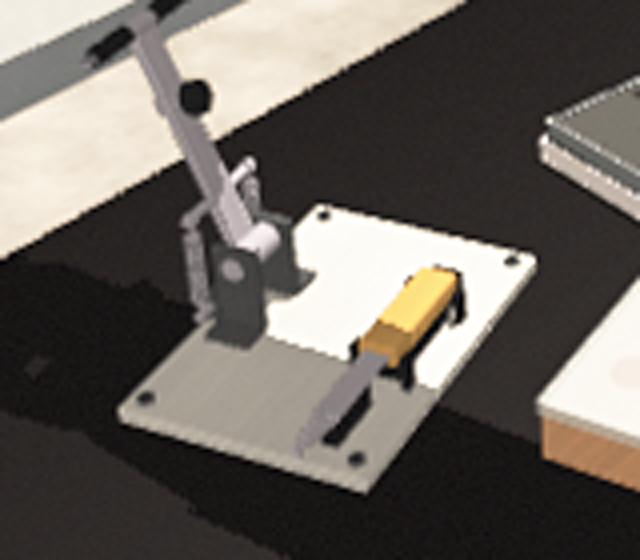

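View pics/top2.png

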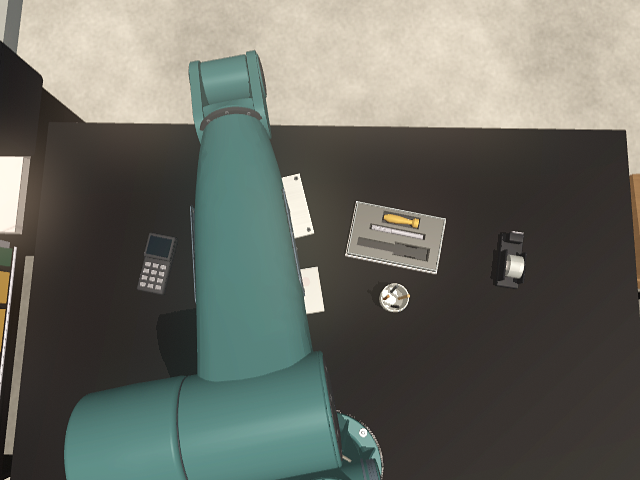

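The arm stands open on its own, and the opener still lies in the fixture. Moving above the handle.

Request:
{"op": "step_arm", "data": {"increments": [[0, -20, -5, 0], [0, -30, -8, 0], [0, -35, -8, 0], [0, -35, -8, 0], [0, -30, -8, 0], [0, -25, -6, 0], [20, 0, 0, 0], [30, 0, 0, 0], [30, 0, 0, 0], [20, 0, 0, 0], [0, 0, 0, 0]], "gripper": 0.5}}

```text
time_s: 9.7
eef_pos: [0.6231, 0.1884, 0.2067]
tool_rot: [0.429, 0.562, -0.431, 0.56]
ft_force: [-0.9, 0.3, -0.3]
gripper_width: 0.499
```

Run:
```python
from h import *
s=manip.sense(); print(s["eef_pos"],R.from_quat(s["tool_rot"]).as_matrix().round(3).tolist())
c=manip.read_camera("wrist"); im=c["pixels"][:,:,::-1].copy(); cv2.imwrite("pics/wrist3.png",im)
hsv=cv2.cvtColor(im,cv2.COLOR_BGR2HSV)
m=cv2.inRange(hsv,(15,90,40),(35,255,255)); m[260:]=0
cn=max(cv2.findContours(m,cv2.RETR_EXTERNAL,cv2.CHAIN_APPROX_NONE)[0],key=cv2.contourArea)
r=cv2.minAreaRect(cn); print(r); bx=cv2.boxPoints(r)
for b in bx: print(b,ray(c,b,.046).round(4))
ctr=ray(c,r[0],.046); print("centre top",ctr)
for q in [(.6266,.1806,.046),(.6553-.0291,.1859-.0073,.046)]: print(proj(c,q))
# jaw mid: TCP projected
```

```text
[0.62308803 0.18837764 0.20668387] [[-0.003, 0.966, 0.26], [-0.001, 0.26, -0.966], [-1.0, -0.003, -0.0]]
((319.5, 227.0), (64.0, 29.0), 90.0)
[305. 195.] [0.6022 0.2186 0.046 ]
[334. 195.] [0.6285 0.2257 0.046 ]
[334. 259.] [0.6454 0.1654 0.046 ]
[305. 259.] [0.6179 0.1579 0.046 ]
centre top [0.62331782 0.19260321 0.046     ]
[319.54256228 239.60391102]
[318.60897664 241.43529492]
```

View pics/wrist3.png

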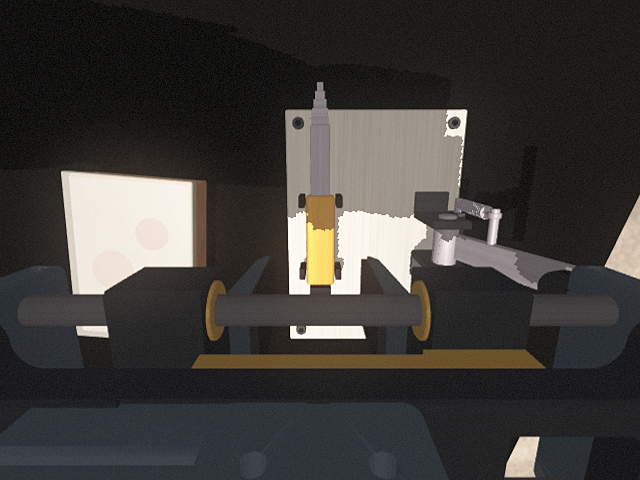

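Request:
{"op": "step_arm", "data": {"increments": [[30, 1.5, 0, 0], [30, 0, 0, 0], [30, 0, 0, 0], [25, 0, 0, 0], [20, 0, 0, 0], [12, 0, 0, 0], [5, 0, 0, 0], [0, 0, 0, 0], [0, 0, 0, 0]]}}

```text
time_s: 10.65
eef_pos: [0.6265, 0.1893, 0.0577]
tool_rot: [0.431, 0.561, -0.43, 0.562]
ft_force: [0.3, 0.7, 0.9]
gripper_width: 0.499
```

Request:
{"op": "step_arm", "data": {"increments": [[0, 0, 0, 0], [0, 0, 0, 0], [0, 0, 0, 0], [0, 0, 0, 0], [0, 0, 0, 0]], "gripper": 0, "newtons": 35}}

```text
time_s: 11.15
eef_pos: [0.626, 0.1892, 0.057]
tool_rot: [0.43, 0.561, -0.43, 0.561]
ft_force: [-0.7, -0.5, 6.7]
gripper_width: 0.299
```

Request:
{"op": "step_arm", "data": {"increments": [[-4, 0, 0, 0], [-8, 0, 0, 0], [-15, 0, 0, 0], [-25, 0, 0, 0], [-30, 0, 0, 0], [-30, 0, 0, 0], [-30, 0, 0, 0], [0, 0, 0, 0]]}}

```text
time_s: 11.95
eef_pos: [0.6279, 0.1897, 0.204]
tool_rot: [0.432, 0.56, -0.428, 0.563]
ft_force: [0.6, 0.4, -1.2]
gripper_width: 0.304
```

```bash
cat > look.py <<'E'
from h import *
import sys
s=manip.sense(); M=R.from_quat(s["tool_rot"]).as_matrix(); print(s["eef_pos"].tolist() if hasattr(s["eef_pos"],"tolist") else s["eef_pos"],"yaw",np.arctan2(M[1,1],M[0,1]),s["ft_force"],s["gripper_width"],s["time_s"])
c=manip.read_camera(sys.argv[1]); cv2.imwrite(sys.argv[2],c["pixels"][:,:,::-1])
E
python3 look.py wrist pics/wrist4.png; python3 look.py side pics/side4.png
```

```text
[0.6279444827501458, 0.18969647873615514, 0.2039943990794486] yaw 0.26299608290705867 [ 0.63492682  0.42039248 -1.20662621] 0.303739347465949 11.95
[0.6268948258845577, 0.18939095005366424, 0.20149386330823663] yaw 0.26300324987141865 [-0.27314809 -0.44733176 -2.09881697] 0.3057179270243866 12.0
```

View pics/wrist4.png

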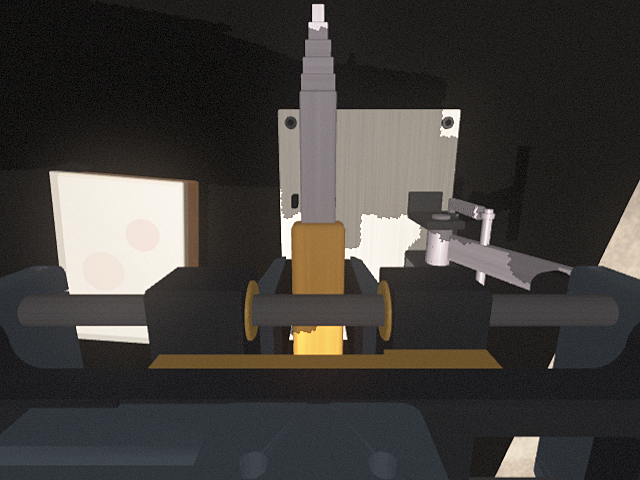

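View pics/side4.png

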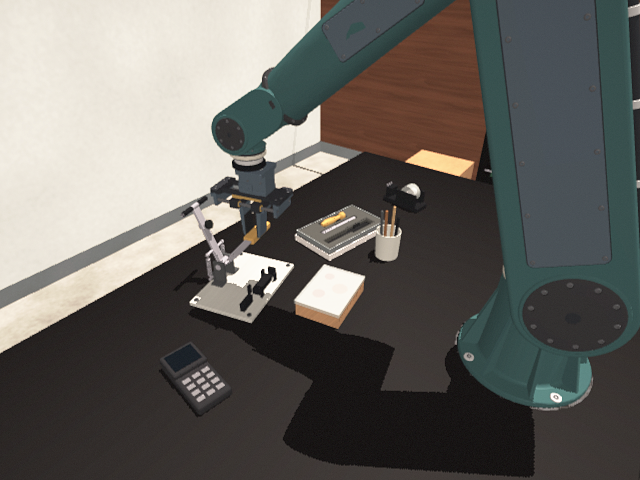

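Run:
```python
from h import *
c=manip.read_camera("wrist"); s=manip.sense(); M=R.from_quat(s["tool_rot"]).as_matrix(); p=np.array(s["eef_pos"]); print(p)
u=-M[:,2] # blade dir = +jig y
o=p-u*.0087
for dz in (-.011,):
  for dy in (.045,.145):
    for pit in (-.05,0,.05):
      d=np.array([0,0,-.011 if dy<.1 else -.019]); print(dy,pit,proj(c,o+u*dy+np.array([0,0,pit*(dy-.01)])+d))
```

```text
[0.62538422 0.18899056 0.19838751]
0.045 -0.05 [316.19904106 219.20329298]
0.045 0 [316.19018946 219.78040662]
0.045 0.05 [316.18115661 220.36933855]
0.145 -0.05 [315.90925292   7.41334755]
0.145 0 [315.85905592   0.73051301]
0.145 0.05 [315.80433079  -6.55516048]
```

Request:
{"op": "step_arm", "data": {"increments": [[0, 0, 0, 0.111], [0, 0, 0, 0.111], [0, 0, 0, 0.111], [0, 0, 0, 0.112], [0, 0.5, 10, 0], [0, 1.5, 20, 0], [0, 2, 28, 0], [0, 2, 30, 0], [0, 2, 30, 0], [0, 2, 30, 0], [0, 2, 30, 0], [0, 2, 30, 0]]}}

```text
time_s: 13.3
eef_pos: [0.6007, -0.0205, 0.198]
tool_rot: [-0.543, -0.453, 0.543, -0.453]
ft_force: [0.7, -0.1, -1.5]
gripper_width: 0.303
```

Request:
{"op": "step_arm", "data": {"increments": [[0, 2, 30, 0], [0, 2, 30, 0], [0, 2, 30, 0], [0, 2, 30, 0], [0, 2, 28, 0], [0, 1, 20, 0], [0, 1, 15, 0], [0, 0, 8, 0], [0, 0, 0, 0], [0, 0, 0, 0]]}}

```text
time_s: 14.3
eef_pos: [0.5789, -0.2077, 0.1983]
tool_rot: [-0.543, -0.453, 0.543, -0.453]
ft_force: [0.3, 0.1, -2.7]
gripper_width: 0.301
```

```bash
python3 look.py wrist pics/wrist5.png; python3 look.py side pics/side5.png
```

```text
[0.5789491513590201, -0.2076604970946611, 0.19829674244872786] yaw -0.1814587027222234 [ 0.33371826  0.0564729  -2.69704185] 0.3011869218447609 14.3
[0.5790891349961652, -0.20744528731322115, 0.1983623319295603] yaw -0.18112570829064173 [-0.04483608  0.76079123 -2.24565166] 0.29825638256991027 14.35
```

View pics/wrist5.png

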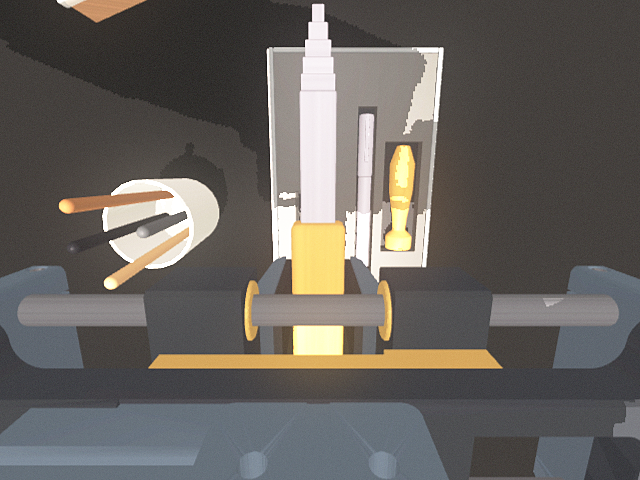

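View pics/side5.png

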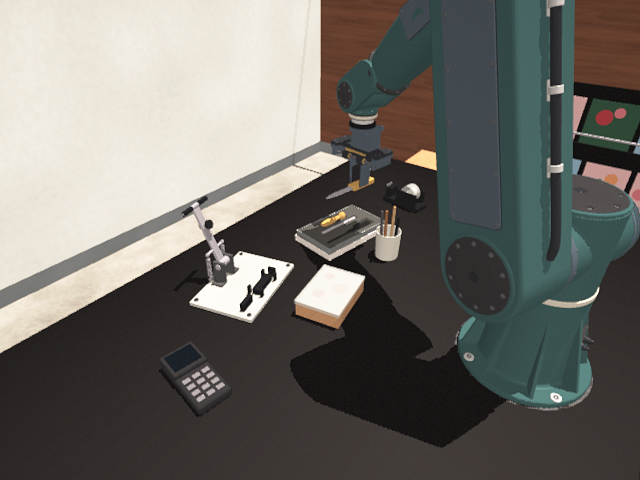

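Run:
```python
from h import *
c=manip.read_camera("wrist"); im=c["pixels"][:,:,::-1]
pc=[.6181,-.1764,-.1817]
for l in [(.075,.125,.037),(-.075,.125,.037),(.0795,.1295,.02),(-.0795,.1295,.02),(.012,.07,.04),(-.0235,.1,.035),(-.0465,.1,.035)]: print(l,proj(c,T2(pc,l)).round(1))
s=manip.sense();M=R.from_quat(s["tool_rot"]).as_matrix(); p=np.array(s["eef_pos"]); print(p)
u=-M[:,2]; print("handle top end",[proj(c,p+u*.0363+M[:,1]*k+[0,0,-.011]).round(1) for k in(-.014,.014)])
cv2.imwrite("pics/w5a.png",cv2.resize(im[30:230,250:450],None,fx=3,fy=3,interpolation=cv2.INTER_CUBIC))
```

```text
(0.075, 0.125, 0.037) [443.3  44.3]
(-0.075, 0.125, 0.037) [267.2  44.3]
(0.0795, 0.1295, 0.02) [441.8  45.2]
(-0.0795, 0.1295, 0.02) [264.8  45.2]
(0.012, 0.07, 0.04) [367.6 112.5]
(-0.0235, 0.1, 0.035) [327.4  76.8]
(-0.0465, 0.1, 0.035) [301.1  76.8]
[ 0.57920561 -0.20728436  0.19840981]
handle top end [array([288.3, 220.6]), array([344.1, 220.6])]
```

View pics/w5a.png

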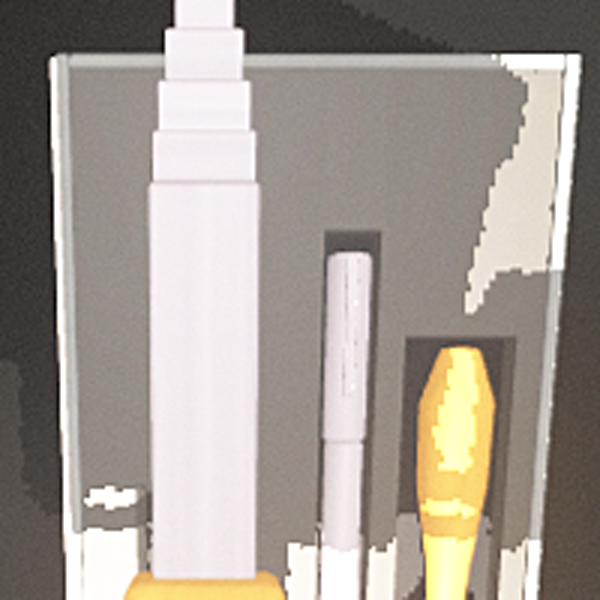

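Request:
{"op": "step_arm", "data": {"increments": [[20, -2.5, 0, 0], [25, 0, 0, 0], [25, 0, 0, 0], [20, 0, 0, 0], [15, 0, 0, 0], [8, 0, 0, 0], [5, 0, 0, 0], [0, 0, 0, 0], [0, 0, 0, 0]]}}

```text
time_s: 15.35
eef_pos: [0.5771, -0.2077, 0.0811]
tool_rot: [0.544, 0.452, -0.543, 0.453]
ft_force: [-0.3, -0.3, -2.4]
gripper_width: 0.303
```

```bash
python3 look.py wrist pics/wrist6.png
python3 - <<'E'
import cv2
im=cv2.imread("pics/wrist6.png"); cv2.imwrite("pics/w6a.png",cv2.resize(im[60:260,220:420],None,fx=3,fy=3,interpolation=cv2.INTER_CUBIC))
E
```

```text
[0.5771210081206042, -0.20771757205587374, 0.08111387991577475] yaw -0.18197293106281662 [-0.3224913  -0.28464824 -2.37124943] 0.30309911026311326 15.35
```

View pics/wrist6.png

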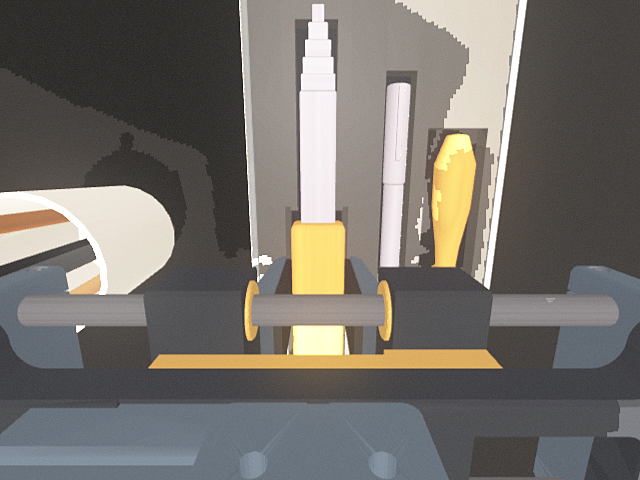

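View pics/w6a.png

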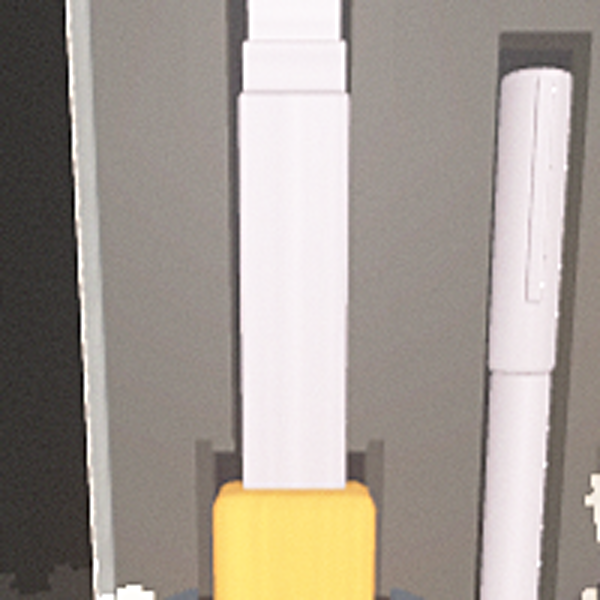

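Run:
```python
from h import *
c=manip.read_camera("wrist"); s=manip.sense(); M=R.from_quat(s["tool_rot"]).as_matrix(); p=np.array(s["eef_pos"]); u=-M[:,2]; v=M[:,1]; print(p)
def loc(px,z): d=ray(c,px,z)-p; return (d@v*1e3).round(1),(d@u*1e3).round(1)
print("handle top end (exp 36.3)",loc((318.2,222.7),p[2]-.011))
print("tip (exp 136.3)",loc((318,4.5),p[2]-.019))
print("tip foot",loc((318.5,90.5),p[2]-.017))
print("cutout bevel end",loc((316.8,206.7),.035),"z32 inner",loc((316.8,210.7),.032))
print("blade cutout end",loc((316.5,19.5),.035))
print("rim L/R",loc((267,206.7),.035))
```

```text
[ 0.57713583 -0.2077589   0.08123141]
handle top end (exp 36.3) (np.float64(1.0), np.float64(35.3))
tip (exp 136.3) (np.float64(1.0), np.float64(134.5))
tip foot (np.float64(1.2), np.float64(97.9))
cutout bevel end (np.float64(0.3), np.float64(38.7)) z32 inner (np.float64(0.2), np.float64(35.9))
blade cutout end (np.float64(0.2), np.float64(138.5))
rim L/R (np.float64(-29.8), np.float64(38.7))
```

Request:
{"op": "step_arm", "data": {"increments": [[0, -0.8, 1, 0], [5, 0, 0, 0], [5, 0, 0, 0], [4, 0, 0, 0], [3, 0, 0, 0], [3, 0, 0, 0], [2, 0, 0, 0], [0, 0, 0, 0]]}}

```text
time_s: 16.25
eef_pos: [0.5756, -0.2084, 0.0581]
tool_rot: [-0.543, -0.453, 0.543, -0.452]
ft_force: [-0.6, -0.7, -1.9]
gripper_width: 0.304
```

Request:
{"op": "step_arm", "data": {"increments": [[2, 0, 0, 0], [1, 0, 0, 0], [1, 0, 0, 0], [0, 0, 0, 0]]}}

```text
time_s: 16.65
eef_pos: [0.5759, -0.2085, 0.0545]
tool_rot: [0.543, 0.452, -0.543, 0.453]
ft_force: [1.1, -1.1, -1.3]
gripper_width: 0.3
```

```bash
python3 look.py wrist pics/wrist7.png
```

```text
[0.5758523563012484, -0.20846464707231496, 0.05446084305933475] yaw -0.18199552125172413 [ 1.06566148 -1.10995919 -1.27335087] 0.30040092891920805 16.65
```

View pics/wrist7.png

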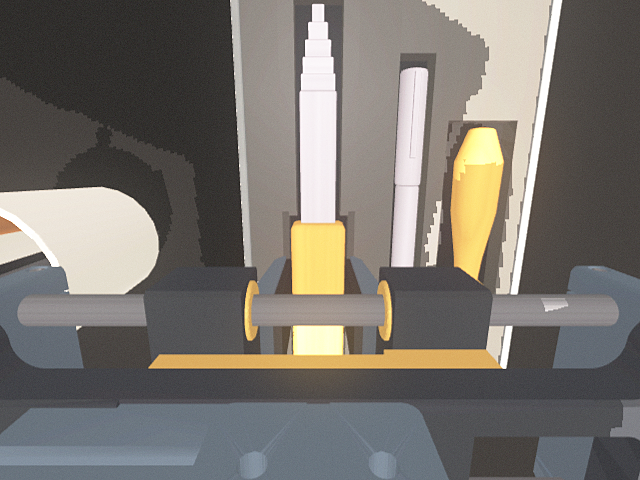

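Request:
{"op": "step_arm", "data": {"increments": [[1, 0, 0, 0], [0, 0, 0, 0]]}}

```text
time_s: 16.9
eef_pos: [0.5758, -0.2085, 0.0535]
tool_rot: [0.543, 0.452, -0.543, 0.453]
ft_force: [1.6, 0.5, 0.6]
gripper_width: 0.303
```

Request:
{"op": "step_arm", "data": {"increments": [[0, 0, 0, 0], [0, 0, 0, 0], [0, 0, 0, 0], [-5, 0, 0, 0], [-10, 0, 0, 0], [-15, 0, 0, 0], [-15, 0, 0, 0], [0, 0, 0, 0]], "gripper": 0.44}}

```text
time_s: 17.7
eef_pos: [0.5771, -0.209, 0.1014]
tool_rot: [0.544, 0.451, -0.543, 0.454]
ft_force: [0.8, -0.4, 0.2]
gripper_width: 0.436
```

```bash
python3 look.py wrist pics/wrist8.png; python3 look.py side pics/side8.png;python3 - <<'E'
import cv2
im=cv2.imread("pics/side8.png"); cv2.imwrite("pics/side8a.png",cv2.resize(im[130:290,260:460],None,fx=3.5,fy=3.5,interpolation=cv2.INTER_CUBIC))
E
```

```text
[0.5771344954758939, -0.20897222088255865, 0.10142551929231157] yaw -0.1820010353511023 [ 0.81737144 -0.39645067  0.20815146] 0.4363538516259966 17.7
[0.5765443251137462, -0.20875900670248554, 0.10017793756401462] yaw -0.18204470658433833 [ 0.14472543  0.79938506 -1.4512037 ] 0.43827294709820314 17.75
```

View pics/wrist8.png

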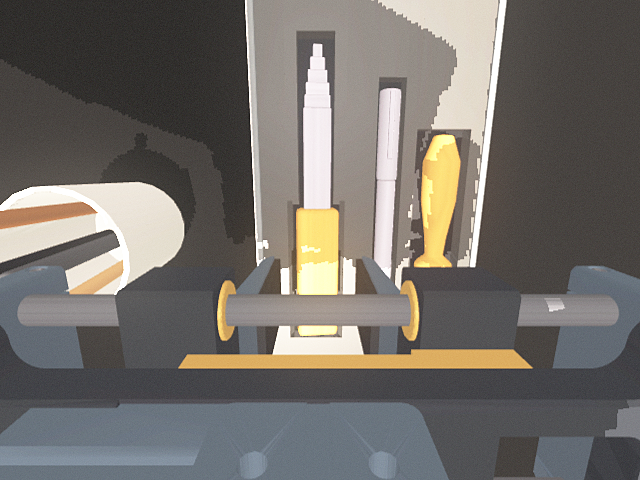

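View pics/side8a.png

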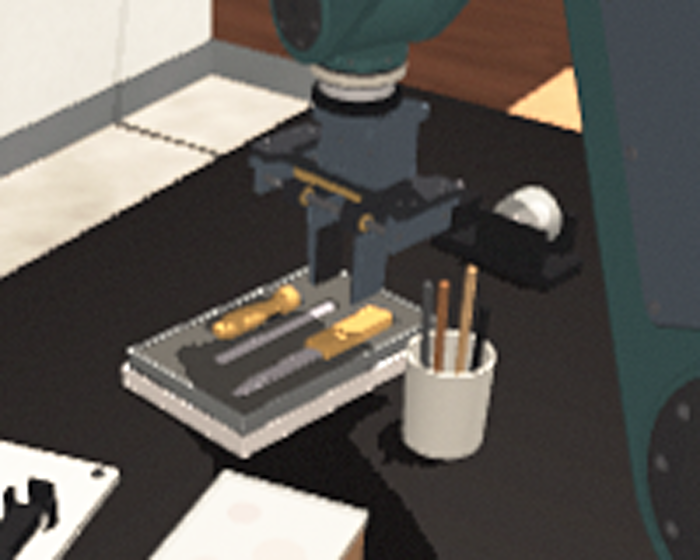

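Request:
{"op": "step_arm", "data": {"increments": [[0, -0.5, 4, 0], [0, 0, 4.5, 0], [10, 0, 0, 0], [10, 0, 0, 0], [8, 0, 0, 0], [6, 0, 0, 0], [2, 0, 0, 0], [0, 0, 0, 0]], "gripper": 0}}

```text
time_s: 18.6
eef_pos: [0.5735, -0.2166, 0.062]
tool_rot: [-0.543, -0.453, 0.543, -0.452]
ft_force: [-0.4, 0.4, 0.9]
gripper_width: 0.005
```

Request:
{"op": "step_arm", "data": {"increments": [[1, 0, 0, 0], [1, 0, 0, 0], [1, 0, 0, 0], [0, 0, 0, 0]]}}

```text
time_s: 19.0
eef_pos: [0.5737, -0.2167, 0.0595]
tool_rot: [0.543, 0.452, -0.543, 0.453]
ft_force: [-0.3, 0.6, -0.3]
gripper_width: 0.001
```

Request:
{"op": "step_arm", "data": {"increments": [[1, 0, 0, 0], [1, 0, 0, 0], [0, 0, 0, 0]]}}

```text
time_s: 19.3
eef_pos: [0.5736, -0.2167, 0.0573]
tool_rot: [-0.543, -0.453, 0.543, -0.452]
ft_force: [0.1, -0.1, -1.2]
gripper_width: 0.004
```

Request:
{"op": "step_arm", "data": {"increments": [[1, 0, 0, 0], [1, 0, 0, 0], [0, 0, 0, 0]]}}

```text
time_s: 19.6
eef_pos: [0.5737, -0.2167, 0.0554]
tool_rot: [0.543, 0.453, -0.543, 0.453]
ft_force: [0.6, 0.0, -0.1]
gripper_width: 0.006
```

Request:
{"op": "step_arm", "data": {"increments": [[1, 0, 0, 0], [0, 0, 0, 0]]}}

```text
time_s: 19.8
eef_pos: [0.5737, -0.2167, 0.0553]
tool_rot: [-0.543, -0.453, 0.543, -0.452]
ft_force: [-7.4, 2.1, 16.7]
gripper_width: 0.004
```

Request:
{"op": "step_arm", "data": {"increments": [[0.4, 0, 0, 0], [0, 0, 0, 0]]}}

```text
time_s: 20.0
eef_pos: [0.5737, -0.2167, 0.0552]
tool_rot: [-0.543, -0.453, 0.543, -0.452]
ft_force: [-9.2, 3.7, 22.5]
gripper_width: 0.0
```

Request:
{"op": "step_arm", "data": {"increments": [[-3, 0, 0, 0], [-10, 0, 0, 0], [-20, 0, 0, 0], [-25, 0, 0, 0], [-25, 0, 0, 0], [-25, 0, 0, 0], [-25, 0, 0, 0], [0, 0, -30, 0], [0, 0, 0, 0]]}}

```text
time_s: 20.9
eef_pos: [0.5796, -0.1856, 0.1883]
tool_rot: [0.544, 0.452, -0.543, 0.453]
ft_force: [-0.6, -0.6, -0.1]
gripper_width: 0.007
```

```bash
python3 look.py wrist pics/wrist9.png; python3 look.py side pics/side9.png;python3 look.py top pics/top9.png
python3 - <<'E'
import cv2
im=cv2.imread("pics/side9.png"); cv2.imwrite("pics/side9a.png",cv2.resize(im[190:270,280:420],None,fx=5.5,fy=5.5,interpolation=cv2.INTER_CUBIC))
E
```

```text
[0.5796206672935907, -0.18555812757307918, 0.1883404162795706] yaw -0.1810086272671593 [-0.57127126 -0.60730508 -0.14455794] 0.006682026639245606 20.9
[0.5792606546777045, -0.1863244861561338, 0.18772263614987555] yaw -0.18049272347531295 [-0.45853057 -0.45286362  0.80655642] 0.00570699705573571 20.95
[0.579033511929885, -0.18693057534728227, 0.1872979711435385] yaw -0.18093023437304162 [-0.28037005 -0.34804597  0.04255022] 0.006260374341915139 21.0
```

View pics/wrist9.png

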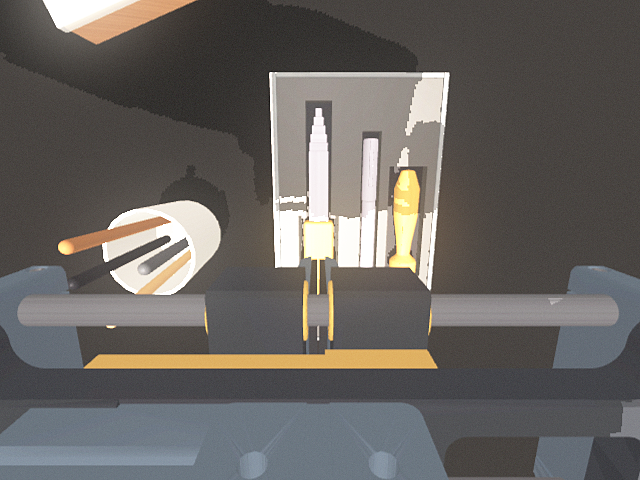

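View pics/side9a.png

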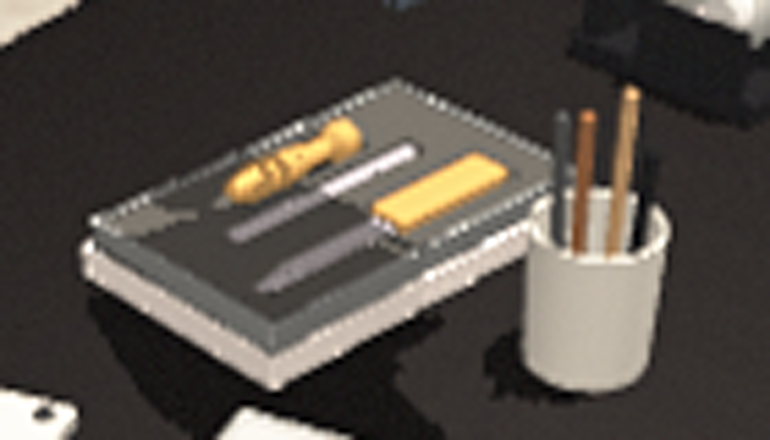

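View pics/top9.png

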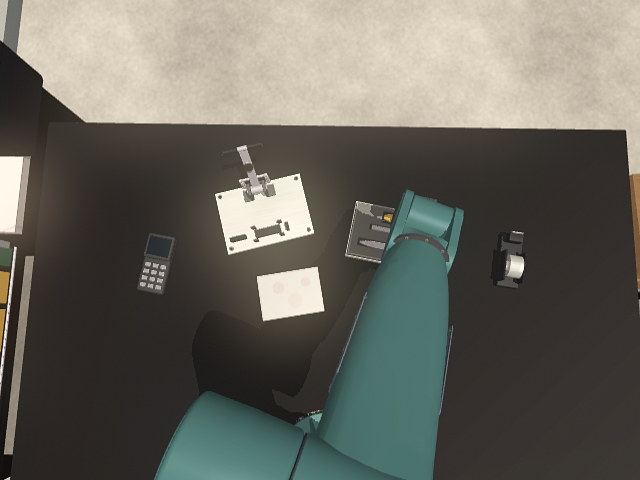

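The opener looks flat in its cutout, and the fixture arm is still open. I'll back off for an unobstructed measurement.

Request:
{"op": "step_arm", "data": {"increments": [[-10, 0, 15, 0], [-10, 0, 25, 0], [-10, 0, 30, 0], [-10, 0, 30, 0], [0, 0, 20, 0], [0, 0, 0, 0], [0, 0, 0, 0]]}}

```text
time_s: 21.75
eef_pos: [0.5568, -0.3056, 0.2264]
tool_rot: [-0.544, -0.452, 0.544, -0.452]
ft_force: [-0.1, 0.4, -0.9]
gripper_width: 0.005
```

```bash
python3 look.py wrist pics/wrist10.png
python3 - <<'E'
import cv2
im=cv2.imread("pics/wrist10.png"); cv2.imwrite("pics/w10a.png",cv2.resize(im[60:270,240:460],None,fx=2.8,fy=2.8,interpolation=cv2.INTER_CUBIC))
E
```

```text
[0.5568346273801407, -0.305572460167986, 0.22641765994079574] yaw -0.18326508724459767 [-0.09956111  0.3762187  -0.91638384] 0.00546147142067733 21.75
```

View pics/w10a.png

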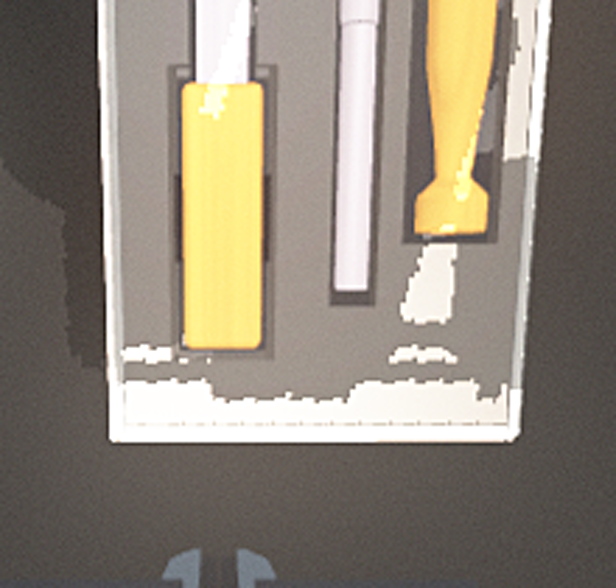

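```bash
python3 -c "
from rig import manip
print(manip.hand_in())"
```

```text
the job is handed in; nothing more can be done
None
```

The letter opener is pressed home in the case, same side up, and the fixture's hold-down arm is standing open. I handed in at about 22 s of the 64 s allowed. `hand_in()` gives no verdict, so these are my own checks.

- **Hold-down arm:** I gripped the cross-bar and swung it back along its arc to the stop. The next side picture showed it up by itself with the opener still in the fixture, and the last top picture still showed it open.
- **Placing the opener:** I gripped only the top 6 mm or so of the handle, corrected by about 1 mm while looking over the cutout, lowered it in and released. I then pressed the middle of the handle with closed fingers.
- **Height:** The press met a hard stop with the handle top at about 38.2 mm, against 38 mm expected when home. The force there reached about 22 N, above the 5 to 12 N advised but under the 40 N limit.
- **Position:** The last wrist picture shows the handle centred sideways in the cutout to about 0.2 mm. It sits about 1 to 1.5 mm towards the handle end, well inside the 10 mm allowed at the tip. An earlier wrist picture showed the blade in its slot.
- **Tilt:** I did not probe the handle ends. I judged it flat from the pictures and the hard stop at home height.
- **Camera disagreement:** Before lowering, the top and wrist cameras differed by about 1 mm sideways and up to 4 mm along the case. I followed the opener and cutout seen together in the wrist picture.
- **Bystanders:** None of them looked moved in the last top and side pictures, where the robot hid the pot from above. I did not measure their positions again.

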